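# Hold the deburring guard open

### The arm

A 6-joint arm with a two-finger parallel gripper is mounted at the origin on the work surface. World frame = base frame: x ahead of the robot, y to its left, z up, the work surface at z = 0. Lengths are in m, angles in rad, forces in N, time in s.
With the tool pointing down it reaches from about 0.25 to 0.725 m from the base axis. Payload 4 kg.
Tool frame: the origin (TCP) lies on the centre line of the jaws, within the pads' length; the fingertips stand 17 mm ahead of it and the grasp point (between the pads) lies 2 mm behind it; z points along the fingers, y is the line along which they close (so a half turn about z gives the same grasp; the last joint's range is limited). The gripper opens to 85 mm and grips with 20 to 120 N. Pads are 22 mm wide; open, the fingers measure 114 mm over their backs; the gripper's body (76 mm by 85 mm) begins 54 mm behind the grasp point. The pads swing forward as they close: fully open they stand 13 mm farther back than shut.
Start: joints at [-1.134, 0.241, 0.005, 1.335, 0, 1.571], TCP at [0.212, -0.453, 0.211] pointing down, gripper open.
Joint ranges: [-2.72, 2.72], [-1.05, 1.87], [-1.09, 1.28], [-1.99, 2.15], [-1.42, 1.44], [-3.14, 3.14]. Speed limits (rad/s): [2.79, 2.79, 3.14, 3.14, 3.14, 3.14].

### API

Orientations are given as a unit quaternion [x, y, z, w].
In Python, from workcell import bot, camera, get_calibration gives the robot as it stands.
- The arm moves only by the tool apply_moves, never from a script. Its argument "steps" is a list of rows, each a list of 3 entries, a list of its own where there are three numbers: the shift along the tool's x, y, z as a fraction of full scale, then the turn, a rotation vector about the tool's x, y, z as a fraction of full scale, then the opening, from 0 (shut) to 1 (fully open). A call has exactly 8 rows; each row shifts and turns the commanded pose from where the row before left it, along the tool's axes as they then stand; what a row does not reach is not made up. Full scale, the value 1, is 20 cm for a shift and pi rad for a turn. A row lasts 1/12 s, in which the tool goes at most 41.7 mm and 7.16 degrees, less where a joint would pass 70% of its speed; a pose out of reach is approached as far as the arm can. A call with a number of a shift or a turn outside -1 to 1 is refused whole. A call with a gripper value outside its range is refused whole. The fingers move at their own pace and stop on an object; the grip force is fixed at half the most. Time passes only in rows, so rows that do not move let the fingers close, or fill a call up. It gives the time, the measured TCP pose, the force, the opening and the grip force at its end, in the units of the state.
- bot.get_obs(): the state, without advancing time (a new reading comes with each control period).
- camera(name): name is "side" or "top" or "wrist"; returns (picture, depth): 480x640x3 uint8, red, green, blue; 480x640 float32, m along the optical axis (not along the pixel's ray), 0 where there is no reading.
- get_calibration(name): a dict with "fov_y" (degrees; the focal length in pixels is half the picture's height over the tangent of half this angle, whatever the lens; pixels are square), "cx", "cy" (the principal point, pixels), "rvec" (rotation vector, rad) and "tvec" (3), from world to camera coordinates, as OpenCV has them. Camera axes: x right, y down, z forward; pixel columns grow to the right and rows downward; lengths in m; the calibration is good to about 2 mm. A picture is of the moment at which its call begins: read the wrist's pose just before it. get_calibration takes no time and is no camera call; for the wrist camera it gives the pose at the moment of the call.
- bot.job_done(): hands the job in; it is judged then, once.
The state is a dict: "clock": time; "joint_pos": joint angles; "joint_vel": joint speeds; "tau": joint torques, N m; "eef_pos": TCP position; "tool_rot": TCP orientation; "ft_force": force on the tool from outside, world axes, zero at the start; "ft_torque": the same for the moment, N m; "grip_width": finger opening in m; "grasp_force": force on a finger pad.
Only numpy, scipy, OpenCV 4.12 (cv2) and the standard library are available. Lean on these libraries where they do the work, as an engineer would, in place of code of your own. Each camera call takes 0.05 s, during which the arm holds its last target. There are 200 camera calls.

### The job

Make the deburring fixture ready for the fitter: first, with the guard still shut, put the round steel setting gauge back upright, right down in its own holder (the one with the round pocket) and let go of it. Then raise the clear guard, which has a black bar handle along its front edge, to 50 degrees from shut and keep holding it there: it drops shut if released, so finish with the gripper still holding it. Leave the other things where they are.

Things in the scene. Friction and masses are not known exactly. Their poses are not given: they have to be found in the camera images.
- gauge_center (a point): Centre (half-way up) of the round setting gauge: a plain bright steel cylinder, 30 mm diameter, 80 mm tall, about 0.4 kg, with a small chamfer at its foot; loose, standing upright on the bench at the start. Its z axis is the cylinder's axis.
- gauge: The same round setting gauge; origin at the middle of its underside, z up.
- holder_round: white plastic gauge holder fixed to the bench, 70 x 70 mm in plan, 45 mm high, with a low ledge (26 mm deep, 18 mm high) on its -x face that bears a small brass label shaped like its pocket. Origin: middle of the underside, straight below the pocket. Its pocket is ROUND, 34 mm diameter, 35 mm deep (floor 10 mm above the bench), 3 mm chamfer, empty. The three holders stand side by side in any order.
- holder_square: white plastic gauge holder fixed to the bench, 70 x 70 mm in plan, 45 mm high, with a low ledge (26 mm deep, 18 mm high) on its -x face that bears a small brass label shaped like its pocket. Origin: middle of the underside, straight below the pocket. Its pocket is SQUARE, 34 mm wide, and already has the square gauge standing in it.
- holder_flat: white plastic gauge holder fixed to the bench, 70 x 70 mm in plan, 45 mm high, with a low ledge (26 mm deep, 18 mm high) on its -x face that bears a small brass label shaped like its pocket. Origin: middle of the underside, straight below the pocket. Its pocket is a narrow SLOT, 16 x 50 mm, empty; its gauge is away.
- square_gauge: Bystander: square steel gauge, 30 x 30 x 80 mm, standing in the square holder (its top 90 mm above the bench). Origin in the middle of its underside.
- station: Deburring fixture fixed to the bench: 240 x 240 mm, grey side and back walls 100 mm high, a small vice inside, the clear guard as its roof. Origin: middle of the underside; x points to its back, where the hinge runs along y. A thin steel arc on its -y side bears a brass peg at 50 degrees about the hinge, level with the guard's edge when raised so far (a mark only, touches nothing).
- guard_hinge (a point): Middle of the guard's hinge line, 110 mm behind (+x of) the station's origin, 106 mm above the bench; the hinge line is parallel to the station's y axis.
- guard: The whole guard (plate, frame and bar). Origin in the middle of its hinge line, 5 mm lower than point guard_hinge; it turns with the guard.
- guard_bar (a point): The guard's black handle: round bar, 14 mm diameter, 136 mm long, along its y axis, parallel to the hinge. Origin: its middle, 265 mm from the hinge line, 106 mm above the bench when shut. A gap 38 x 110 mm lies between bar and guard edge; only the bench is below. Opening, the bar moves up and back on an arc of 265 mm about the hinge, and can turn between the fingers.
- guard_angle (a joint): Opening of the guard, rad: 0 shut (level, as at the start), growing as the front edge rises; 50 degrees is 0.873; stop at 1.4. A clear plate in an aluminium frame, 220 x 240 mm, about 0.5 kg with its bar; it falls shut when let go; lifting takes 2 to 3 N at the bar.
- die_grinder: Bystander: yellow air die grinder, about 235 mm long, 40 mm thick, lying beside the fixture on the right. Origin under its middle.
- tin: Bystander: steel tin, 54 mm diameter, 70 mm tall, behind the holders.
- finned_part: Bystander: finned aluminium part, 60 x 50 x 34 mm, behind the holders.

How it is judged:
By the outcome, as a careful person would: the job done as asked, in the order asked, and still so for the second after the job is handed in, while the arm keeps its last pose, push and grip.
It also fails if it takes over 59 s, if anything falls off the work surface, if the arm or the gripper's body presses on something with over 40 N, if the wrist force passes 120 N, or if a joint passes its speed limit or range.

## Working session

There is one attempt and no reset: what is moved stays moved. The work goes in short steps, Python scripts to look and compute and a tool call to move; the robot and the scene stay as the last step left them, time stands still between calls to the robot, and variables do not carry over. Pictures are saved under pics/ and viewed, at most 10 in all, crops included, and the job is handed in when it is done.

Besides the shell and the picture viewer there is one more tool, called after "Emit:" by a JSON object that holds its "api" and its "payload". apply_moves: Moves the arm, as the interface text tells. Its arguments: {"type":"object","properties":{"steps":{"type":"array"}},"required":["steps"]}

```bash
mkdir -p pics; cat > h.py <<'E'
import numpy as np, cv2
from workcell import bot, camera, get_calibration
from scipy.spatial.transform import Rotation as R
def cloud(name):
    c=get_calibration(name); im,d=camera(name)
    f=240/np.tan(np.radians(c['fov_y'])/2)
    v,u=np.mgrid[:480,:640]
    P=np.stack([(u-c['cx'])/f*d,(v-c['cy'])/f*d,d],-1)
    Rm=cv2.Rodrigues(np.array(c['rvec'],float))[0]
    W=(P-np.array(c['tvec']).ravel())@Rm
    W[d==0]=np.nan
    return im,W
def save(n,im): cv2.imwrite('pics/'+n+'.png',im[...,::-1])
E
python3 - <<'E'
from h import *
for n in ('top','side'):
    im,W=cloud(n); save(n,im); np.savez('/tmp/'+n,im=im,W=W); print({k:np.round(v,3) for k,v in get_calibration(n).items()})
print(bot.get_obs())
E
```

```text
{'fov_y': np.float64(56.509), 'cx': np.float64(318.7), 'cy': np.float64(239.621), 'rvec': array([ 2.154, -2.179,  0.04 ]), 'tvec': array([-0.082,  0.591,  1.061])}
{'fov_y': np.float64(45.156), 'cx': np.float64(322.048), 'cy': np.float64(231.242), 'rvec': array([ 0.296, -2.859,  1.038]), 'tvec': array([0.577, 0.257, 1.246])}
{'clock': 0.1, 'joint_pos': array([-1.13401741e+00,  2.41367655e-01,  3.86942754e-03,  1.33522232e+00,
        1.91602422e-05,  1.57077382e+00]), 'joint_vel': array([ 2.71622096e-05, -1.46578341e-03,  2.28488795e-03,  1.49648708e-03,
       -1.61020086e-03,  8.12264311e-04]), 'tau': array([-1.15350226e-04, -3.73136902e+01,  2.53010219e+01,  1.08622733e-02,
       -1.11201709e-04, -5.05166724e-06]), 'eef_pos': array([ 0.21125924, -0.45250448,  0.20989104]), 'tool_rot': array([ 9.76244764e-01,  2.16668492e-01, -1.99085361e-04, -9.41335747e-04]), 'ft_force': array([-0.60116075,  0.47275409,  0.16132484]), 'ft_torque': array([ 0.02309632,  0.02998072, -0.00886298]), 'grasp_force': 0.0, 'grip_width': 0.08557583588177672}
```

View pics/top.png

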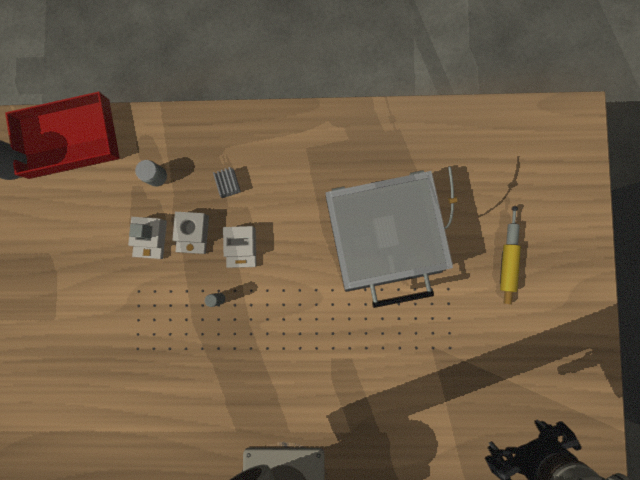

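View pics/side.png

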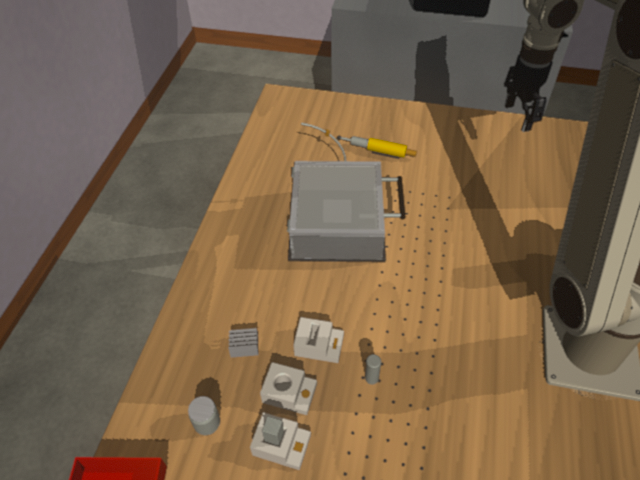

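The top picture shows the gauge near (211,299), the round holder near (189,230) in the middle of the three, and the guard bar from (373,304) to (433,293). The side view agrees, with the round pocket at (283,382).

```bash
cat > m.py <<'E'
from h import *
def med(a): return np.round(np.nanmedian(a,0),4)
for n,bg,bh in (('top',(195,285,235,312),(165,205,215,260)),('side',(360,345,390,390),(255,355,320,415))):
    z=np.load('/tmp/%s.npz'%n); W=z['W']; im=z['im'].astype(int)
    g=W[bg[1]:bg[3],bg[0]:bg[2]].reshape(-1,3)
    t=g[(g[:,2]>.074)]; print(n,'gauge top',len(t),np.round((t.min(0)+t.max(0))/2,4),med(t),np.ptp(t,axis=0))
    b=g[(g[:,2]>.015)&(g[:,2]<.07)]; print(' side med',med(b), len(b))
    h=W[bh[1]:bh[3],bh[0]:bh[2]].reshape(-1,3)
    t=h[(h[:,2]>.040)&(h[:,2]<.05)]
    r=cv2.minAreaRect(t[:,:2].astype(np.float32)*1000); print(' holder top',len(t),r,med(t))
    # pocket: points in the interior lower than .04
    c=np.array(r[0])/1000; q=h[(np.linalg.norm(h[:,:2]-c,axis=1)<.028)]; q=q[q[:,2]<.04]; print(' pocket',len(q),med(q),q.min(0),q.max(0))
z=np.load('/tmp/top.npz'); W=z['W']; im=z['im'].astype(int)
dark=(im.max(2)<45); m=np.zeros_like(dark); m[280:312,365:440]=1
p=W[m&dark]; p=p[(p[:,2]>.09)&(p[:,2]<.125)]
r=cv2.minAreaRect(p[:,:2].astype(np.float32)*1000); print('bar',len(p),r,med(p),p.min(0),p.max(0))
g=W[165:295,320:455].reshape(-1,3); g=g[(g[:,2]>.09)&(g[:,2]<.125)]
print('guard',cv2.minAreaRect(g[:,:2].astype(np.float32)*1000),med(g))
E
python3 m.py
```

```text
top gauge top 135 [0.4506 0.1583 0.08  ] [0.4506 0.1571 0.0798] [0.02759974 0.03068847 0.01158631]
 side med [0.4535 0.1453 0.0432] 74
 holder top 691 ((624.28125, 223.8990936279297), (72.57328033447266, 70.1786880493164), 85.51844787597656) [0.6233 0.2239 0.0448]
 pocket 157 [0.6266 0.233  0.0119] [0.60889626 0.20540846 0.00636964] [0.64285157 0.24226444 0.03986   ]
side gauge top 158 [0.4495 0.1584 0.0794] [0.4493 0.1591 0.0777] [0.02833213 0.02940152 0.01039249]
 side med [0.4489 0.1704 0.0452] 175
 holder top 884 ((624.1546630859375, 243.19839477539062), (110.12010955810547, 71.0948715209961), 85.63746643066406) [0.6235 0.2263 0.0431]
 pocket 363 [0.6265 0.2587 0.0093] [ 0.59732304  0.21534189 -0.00744704] [0.64871702 0.27058089 0.03998304]
bar 286 ((451.9566650390625, -274.4327697753906), (10.960869789123535, 131.58779907226562), 10.381612777709961) [ 0.4517 -0.2746  0.1124] [ 0.43665194 -0.33837174  0.10654159] [ 0.46810724 -0.20932798  0.11760536]
guard ((584.739501953125, -252.50196838378906), (274.3815002441406, 246.68934631347656), 10.716629028320312) [ 0.6022 -0.2476  0.1077]
```

Emit:
{"api": "apply_moves", "payload": {"steps": [[[0, 0, 0], [0, 0, -0.0395], 1], [[0, 0, 0], [0, 0, -0.0395], 1], [[0, 0, 0], [0, 0, -0.0395], 1], [[0, 0, 0], [0, 0, -0.0395], 1], [[0, 0, 0], [0, 0, -0.0395], 1], [[0, 0, 0], [0, 0, -0.0395], 1], [[0, 0, 0], [0, 0, -0.0395], 1], [[0, 0, 0], [0, 0, -0.0395], 1]]}}

```text
clock: 0.77
eef_pos: [0.2114, -0.4527, 0.2102]
tool_rot: [0.753, 0.658, 0.0, -0.001]
ft_force: [-0.0, 0.2, 0.4]
grip_width: 0.0855
grasp_force: 0.0
```

```bash
cat > go.py <<'E'
# go.py x y z [yaw_deg tilt_deg]: total tool-frame shift (units of 0.2 m) and rotvec (units of pi) to a tool-down target
import sys
from h import *
o=bot.get_obs(); a=[float(s) for s in sys.argv[1:]]
T=R.from_quat(o['tool_rot']); p=o['eef_pos']
Rt=R.from_euler('z',a[3],degrees=True)*R.from_euler('x',180,degrees=True) if len(a)>3 else T
M=T.as_matrix(); print('t',round(o['clock'],2),'p',p.round(4),'yaw',round(np.degrees(np.arctan2(M[1,0],M[0,0])),2),'z',M[:,2].round(3),'F',o['ft_force'].round(1),'w',round(o['grip_width'],4),o['grasp_force'],'q',np.round(o['joint_pos'],2))
print('shift',(T.inv().apply(np.array(a[:3])-p)/.2).round(4),'turn',((T.inv()*Rt).as_rotvec()/np.pi).round(4))
E
python3 go.py 0.45 0.158 0.21
```

```text
t 0.77 p [ 0.2114 -0.4527  0.2102] yaw 82.26 z [-0.001  0.001 -1.   ] F [-0.   0.2  0.4] w 0.0855 0.0 q [-1.13  0.24  0.    1.34  0.    0.57]
shift [3.1862 0.7711 0.0037] turn [0. 0. 0.]
```

Emit:
{"api": "apply_moves", "payload": {"steps": [[[0.15, 0.036, 0], [0, 0, 0], 1], [[0.18, 0.043, 0], [0, 0, 0], 1], [[0.18, 0.043, 0], [0, 0, 0], 1], [[0.18, 0.043, 0], [0, 0, 0], 1], [[0.18, 0.043, 0], [0, 0, 0], 1], [[0.18, 0.043, 0], [0, 0, 0], 1], [[0.18, 0.043, 0], [0, 0, 0], 1], [[0.18, 0.043, 0], [0, 0, 0], 1]]}}

```text
clock: 1.43
eef_pos: [0.3178, -0.1816, 0.2105]
tool_rot: [0.755, 0.655, -0.0, -0.0]
ft_force: [0.6, -0.2, 0.6]
grip_width: 0.0851
grasp_force: 0.0
```

Emit:
{"api": "apply_moves", "payload": {"steps": [[[0.18, 0.043, 0], [0, 0, 0], 1], [[0.18, 0.043, 0], [0, 0, 0], 1], [[0.18, 0.043, 0], [0, 0, 0], 1], [[0.18, 0.043, 0], [0, 0, 0], 1], [[0.18, 0.043, 0], [0, 0, 0], 1], [[0.18, 0.043, 0], [0, 0, 0], 1], [[0.18, 0.043, 0], [0, 0, 0], 1], [[0.18, 0.043, 0], [0, 0, 0], 1]]}}

```text
clock: 2.1
eef_pos: [0.4265, 0.094, 0.2104]
tool_rot: [0.755, 0.656, -0.0, -0.0]
ft_force: [0.6, -0.6, 0.4]
grip_width: 0.0853
grasp_force: 0.0
```

```bash
python3 go.py 0.45 0.158 0.21; python3 - <<'E'
from h import *
im,W=cloud('wrist'); save('w1',im)
g=W.reshape(-1,3); t=g[(g[:,2]>.072)&(g[:,2]<.09)&(np.abs(g[:,0]-.45)<.04)&(np.abs(g[:,1]-.158)<.05)]
print(len(t),t.min(0),t.max(0),(t.min(0)+t.max(0))/2)
E
```

```text
t 2.1 p [0.4265 0.094  0.2104] yaw 81.94 z [-0. -0. -1.] F [ 0.6 -0.6  0.4] w 0.0853 0.0 q [ 0.22  0.12 -0.15  1.31 -0.    1.93]
shift [0.3333 0.0712 0.002 ] turn [0. 0. 0.]
1486 [0.43590351 0.14243122 0.07437786] [0.46511579 0.17189712 0.08130089] [0.45050965 0.15716417 0.07783937]
```

Emit:
{"api": "apply_moves", "payload": {"steps": [[[0.11, 0.025, 0], [0, 0, 0], 1], [[0.11, 0.025, 0], [0, 0, 0], 1], [[0.11, 0.0235, 0], [0, 0, 0], 1], [[0, 0, 0.15], [0, 0, 0], 1], [[0, 0, 0.15], [0, 0, 0], 1], [[0, 0, 0.15], [0, 0, 0], 1], [[0, 0, 0.1], [0, 0, 0], 1], [[0, 0, 0], [0, 0, 0], 1]]}}

```text
clock: 2.82
eef_pos: [0.4463, 0.1538, 0.096]
tool_rot: [0.755, 0.655, -0.005, -0.002]
ft_force: [-1.0, -0.1, -0.6]
grip_width: 0.0851
grasp_force: 0.0
```

```bash
python3 go.py 0.4505 0.1575 0.06
```

```text
t 2.82 p [0.4463 0.1538 0.096 ] yaw 81.92 z [-0.01  -0.003 -1.   ] F [-1.  -0.1 -0.6] w 0.0851 0.0 q [ 0.33  0.28 -0.26  1.04 -0.    2.04]
shift [0.0221 0.02   0.1796] turn [0. 0. 0.]
```

Emit:
{"api": "apply_moves", "payload": {"steps": [[[0, 0, 0], [0, 0, 0], 1], [[0, 0, 0], [0, 0, 0], 1], [[0, 0, 0], [0, 0, 0], 1], [[0, 0, 0], [0, 0, 0], 1], [[0, 0, 0.05], [0, 0, 0], 1], [[0, 0, 0.05], [0, 0, 0], 1], [[0, 0, 0], [0, 0, 0], 1], [[0, 0, 0], [0, 0, 0], 1]]}}

```text
clock: 3.48
eef_pos: [0.4506, 0.1554, 0.0813]
tool_rot: [0.755, 0.655, 0.0, 0.0]
ft_force: [0.1, -0.1, 0.0]
grip_width: 0.0855
grasp_force: 0.0
```

```bash
python3 go.py 0.4505 0.1575 0.06 82
```

```text
t 3.48 p [0.4506 0.1554 0.0813] yaw 81.9 z [ 0.  0. -1.] F [ 0.1 -0.1  0. ] w 0.0855 0.0 q [ 0.33  0.3  -0.28  1.   -0.    2.04]
shift [ 0.0105 -0.002   0.1065] turn [ 0.0001 -0.0001 -0.0005]
```

Emit:
{"api": "apply_moves", "payload": {"steps": [[[0.01, -0.002, 0.05], [0, 0, 0], 1], [[0, 0, 0.055], [0, 0, 0], 1], [[0, 0, 0], [0, 0, 0], 1], [[0, 0, 0], [0, 0, 0], 0.3], [[0, 0, 0], [0, 0, 0], 0.1], [[0, 0, 0], [0, 0, 0], 0], [[0, 0, 0], [0, 0, 0], 0], [[0, 0, 0], [0, 0, 0], 0]]}}

```text
clock: 4.15
eef_pos: [0.4507, 0.1575, 0.0602]
tool_rot: [0.755, 0.655, 0.0, 0.0]
ft_force: [-0.3, -0.0, -1.5]
grip_width: 0.0258
grasp_force: 0.0
```

Emit:
{"api": "apply_moves", "payload": {"steps": [[[0, 0, 0], [0, 0, 0], 0], [[0, 0, 0], [0, 0, 0], 0], [[0, 0, 0], [0, 0, 0], 0], [[0, 0, 0], [0, 0, 0], 0], [[0, 0, 0], [0, 0, 0], 0], [[0, 0, 0], [0, 0, 0], 0], [[0, 0, 0], [0, 0, 0], 0], [[0, 0, 0], [0, 0, 0], 0]]}}

```text
clock: 4.82
eef_pos: [0.4504, 0.1574, 0.0597]
tool_rot: [0.755, 0.655, -0.0, 0.0]
ft_force: [-0.3, -0.1, -0.0]
grip_width: 0.0001
grasp_force: 0.0
```

```bash
python3 go.py 0.4505 0.1575 0.2 82
```

```text
t 4.82 p [0.4504 0.1574 0.0597] yaw 81.91 z [ 0. -0. -1.] F [-0.3 -0.1 -0. ] w 0.0001 0.0 q [ 0.34  0.32 -0.31  0.94 -0.    2.05]
shift [ 6.000e-04  6.000e-04 -7.015e-01] turn [ 0.      0.     -0.0005]
```

```bash
python3 - <<'E'
from h import *
ims=[]
for n in ('side','wrist'):
    im,W=cloud(n); np.savez('/tmp/%s2'%n,im=im,W=W); ims.append(cv2.resize(im if n=='wrist' else im[300:480,240:480],(400,300)))
save('x1',np.hstack(ims))
E
```

```text
(no output)
```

View pics/x1.png

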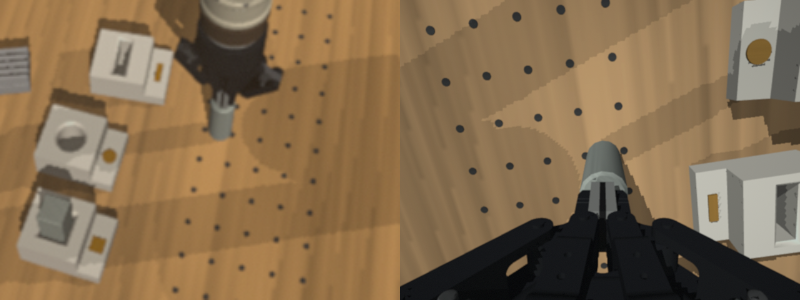

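The crop shows the gauge still upright, just on the far (+y) side of the shut fingers. The grasp missed, so I'll measure the gauge again.

```bash
python3 - <<'E'
from h import *
for n in ('side','wrist'):
    z=np.load('/tmp/%s2.npz'%n); W=z['W'].reshape(-1,3); im=z['im'].reshape(-1,3).astype(int)
    s=(np.abs(W[:,0]-.45)<.05)&(np.abs(W[:,1]-.175)<.05)&(im.min(1)>70)&(W[:,2]<.1)
    for lo,hi in ((.01,.03),(.03,.05),(.05,.07),(.074,.09)):
        t=W[s&(W[:,2]>lo)&(W[:,2]<hi)]
        if len(t)>5: print(n,lo,len(t),np.percentile(t,2,axis=0).round(4),np.percentile(t,98,axis=0).round(4))
E
```

```text
side 0.01 57 [0.4352 0.1618 0.0106] [0.4611 0.1737 0.0288]
side 0.03 58 [0.4357 0.1632 0.0305] [0.4604 0.1738 0.0492]
side 0.05 59 [0.4354 0.1618 0.0501] [0.4604 0.1741 0.0689]
side 0.074 63 [0.4356 0.1586 0.0745] [0.4623 0.1733 0.088 ]
wrist 0.01 467 [0.4375 0.1641 0.0105] [0.4613 0.1723 0.0295]
wrist 0.03 614 [0.4375 0.1641 0.0304] [0.4609 0.1724 0.0497]
wrist 0.05 824 [0.4373 0.1637 0.0506] [0.4606 0.1725 0.0697]
wrist 0.074 1604 [0.4382 0.1596 0.0745] [0.4643 0.1721 0.0891]
```

```bash
python3 - <<'E'
from h import *
for n in ('side','wrist'):
    z=np.load('/tmp/%s2.npz'%n); Wf=z['W']; W=Wf.reshape(-1,3)
    s=(np.abs(W[:,0]-.45)<.06)&(np.abs(W[:,1]-.15)<.06)
    for lo in np.arange(.03,.16,.01):
        t=W[s&(W[:,2]>lo)&(W[:,2]<lo+.01)]
        if len(t)>5: print(n,lo.round(2),len(t),np.percentile(t,[2,50,98],axis=0)[:,:2].round(3).tolist())
z=np.load('/tmp/wrist2.npz'); save('x2',z['im'][200:420,230:410].repeat(3,0).repeat(3,1)[:600])
E
```

```text
side 0.03 30 [[0.436, 0.163], [0.448, 0.17], [0.461, 0.174]]
side 0.04 33 [[0.436, 0.159], [0.449, 0.17], [0.463, 0.174]]
side 0.05 34 [[0.435, 0.161], [0.45, 0.171], [0.464, 0.174]]
side 0.06 32 [[0.436, 0.161], [0.448, 0.17], [0.463, 0.174]]
side 0.07 64 [[0.435, 0.157], [0.449, 0.168], [0.463, 0.173]]
side 0.08 30 [[0.439, 0.159], [0.451, 0.167], [0.462, 0.174]]
side 0.09 36 [[0.435, 0.159], [0.447, 0.167], [0.461, 0.171]]
side 0.1 31 [[0.437, 0.161], [0.449, 0.167], [0.462, 0.17]]
side 0.11 38 [[0.436, 0.147], [0.449, 0.167], [0.47, 0.171]]
side 0.12 70 [[0.418, 0.148], [0.451, 0.168], [0.481, 0.174]]
side 0.13 151 [[0.415, 0.15], [0.434, 0.164], [0.486, 0.175]]
side 0.14 90 [[0.406, 0.156], [0.454, 0.17], [0.498, 0.176]]
side 0.15 132 [[0.398, 0.152], [0.452, 0.17], [0.502, 0.178]]
wrist 0.03 331 [[0.438, 0.161], [0.452, 0.171], [0.465, 0.172]]
wrist 0.04 391 [[0.438, 0.162], [0.452, 0.171], [0.465, 0.172]]
wrist 0.05 446 [[0.438, 0.161], [0.452, 0.171], [0.465, 0.172]]
wrist 0.06 540 [[0.438, 0.161], [0.453, 0.171], [0.465, 0.173]]
wrist 0.07 1699 [[0.438, 0.159], [0.453, 0.168], [0.465, 0.172]]
wrist 0.08 441 [[0.439, 0.162], [0.451, 0.168], [0.462, 0.169]]
wrist 0.09 1062 [[0.438, 0.162], [0.451, 0.166], [0.464, 0.169]]
wrist 0.1 1221 [[0.438, 0.162], [0.451, 0.167], [0.464, 0.169]]
wrist 0.11 1544 [[0.441, 0.147], [0.45, 0.166], [0.46, 0.17]]
wrist 0.12 4278 [[0.421, 0.149], [0.449, 0.168], [0.481, 0.174]]
wrist 0.13 11380 [[0.413, 0.145], [0.451, 0.165], [0.487, 0.174]]
wrist 0.14 10460 [[0.407, 0.145], [0.448, 0.168], [0.496, 0.176]]
wrist 0.15 18376 [[0.399, 0.153], [0.451, 0.17], [0.503, 0.177]]
```

View pics/x2.png

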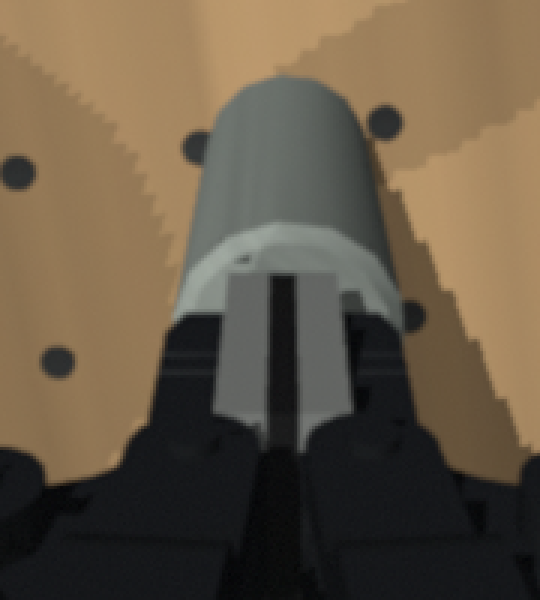

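The close-up shows the shut fingers standing above the gauge's top face rather than beside it. I'll rise and measure where the fingertips really are against the reported TCP.

Emit:
{"api": "apply_moves", "payload": {"steps": [[[0, 0, -0.1], [0, 0, 0], 0], [[0, 0, -0.1], [0, 0, 0], 0], [[0, 0, -0.1], [0, 0, 0], 0], [[0, 0, 0], [0, 0, 0], 0], [[0, 0, 0], [0, 0, 0], 0], [[0, 0, 0], [0, 0, 0], 0], [[0, 0, 0], [0, 0, 0], 0], [[0, 0, 0], [0, 0, 0], 0]]}}

```text
clock: 5.58
eef_pos: [0.4494, 0.1571, 0.1186]
tool_rot: [0.755, 0.655, -0.001, -0.0]
ft_force: [0.1, -0.3, -0.5]
grip_width: -0.0003
grasp_force: 0.0
```

```bash
python3 go.py 0.45 0.158 0.2 82; python3 - <<'E'
from h import *
for n in ('side','wrist','top'):
    im,Wf=cloud(n); W=Wf.reshape(-1,3)
    s=(np.abs(W[:,0]-.45)<.06)&(np.abs(W[:,1]-.155)<.06)
    print(n,[(round(lo,3),int((s&(W[:,2]>lo)&(W[:,2]<lo+.005)).sum())) for lo in np.arange(.06,.17,.005)])
E
```

```text
t 5.58 p [0.4494 0.1571 0.1186] yaw 81.91 z [-0.002 -0.001 -1.   ] F [ 0.1 -0.3 -0.5] w -0.0003 0.0 q [ 0.34  0.26 -0.22  1.09 -0.    2.05]
shift [ 0.0045  0.0013 -0.4072] turn [-0.0007  0.0004 -0.0005]
side [(np.float64(0.06), 18), (np.float64(0.065), 16), (np.float64(0.07), 27), (np.float64(0.075), 134), (np.float64(0.08), 13), (np.float64(0.085), 0), (np.float64(0.09), 0), (np.float64(0.095), 0), (np.float64(0.1), 0), (np.float64(0.105), 0), (np.float64(0.11), 0), (np.float64(0.115), 0), (np.float64(0.12), 0), (np.float64(0.125), 0), (np.float64(0.13), 0), (np.float64(0.135), 1), (np.float64(0.14), 10), (np.float64(0.145), 15), (np.float64(0.15), 23), (np.float64(0.155), 21), (np.float64(0.16), 13), (np.float64(0.165), 15), (np.float64(0.17), 19)]
wrist [(np.float64(0.06), 101), (np.float64(0.065), 118), (np.float64(0.07), 122), (np.float64(0.075), 2351), (np.float64(0.08), 66), (np.float64(0.085), 0), (np.float64(0.09), 0), (np.float64(0.095), 0), (np.float64(0.1), 0), (np.float64(0.105), 0), (np.float64(0.11), 0), (np.float64(0.115), 0), (np.float64(0.12), 0), (np.float64(0.125), 0), (np.float64(0.13), 0), (np.float64(0.135), 0), (np.float64(0.14), 119), (np.float64(0.145), 409), (np.float64(0.15), 511), (np.float64(0.155), 542), (np.float64(0.16), 631), (np.float64(0.165), 573), (np.float64(0.17), 505)]
top [(np.float64(0.06), 4), (np.float64(0.065), 9), (np.float64(0.07), 8), (np.float64(0.075), 66), (np.float64(0.08), 50), (np.float64(0.085), 0), (np.float64(0.09), 0), (np.float64(0.095), 0), (np.float64(0.1), 0), (np.float64(0.105), 0), (np.float64(0.11), 0), (np.float64(0.115), 0), (np.float64(0.12), 0), (np.float64(0.125), 0), (np.float64(0.13), 0), (np.float64(0.135), 0), (np.float64(0.14), 4), (np.float64(0.145), 6), (np.float64(0.15), 9), (np.float64(0.155), 6), (np.float64(0.16), 5), (np.float64(0.165), 7), (np.float64(0.17), 5)]
```

Reported TCP z is about 38 mm too low: the tips are 21 mm above the reported point, not 17 mm below it. x and y agree. I'll allow for this from here on.

Emit:
{"api": "apply_moves", "payload": {"steps": [[[0.004, 0, 0], [0, 0, 0], 1], [[0, 0, 0], [0, 0, 0], 1], [[0, 0, 0], [0, 0, 0], 1], [[0, 0, 0], [0, 0, 0], 1], [[0, 0, 0.1], [0, 0, 0], 1], [[0, 0, 0.1], [0, 0, 0], 1], [[0, 0, 0.05], [0, 0, 0], 1], [[0, 0, 0], [0, 0, 0], 1]]}}

```text
clock: 6.4
eef_pos: [0.4484, 0.1575, 0.0674]
tool_rot: [0.755, 0.655, -0.002, -0.001]
ft_force: [-0.2, -1.2, -0.1]
grip_width: 0.0855
grasp_force: 0.0
```

Emit:
{"api": "apply_moves", "payload": {"steps": [[[0, 0, 0.1], [0, 0, 0], 1], [[0, 0, 0.08], [0, 0, 0], 1], [[0, 0, 0.05], [0, 0, 0], 1], [[0, 0, 0], [0, 0, 0], 1], [[0, 0, 0], [0, 0, 0], 1], [[0, 0, 0], [0, 0, 0], 1], [[0, 0, 0], [0, 0, 0], 0.5], [[0, 0, 0], [0, 0, 0], 0.4]]}}

```text
clock: 7.07
eef_pos: [0.4514, 0.1585, 0.0248]
tool_rot: [0.755, 0.655, 0.001, 0.0]
ft_force: [0.3, 0.5, 0.9]
grip_width: 0.0637
grasp_force: 0.0
```

Emit:
{"api": "apply_moves", "payload": {"steps": [[[0, 0, 0], [0, 0, 0], 0.3], [[0, 0, 0], [0, 0, 0], 0.3], [[0, 0, 0], [0, 0, 0], 0], [[0, 0, 0], [0, 0, 0], 0], [[0, 0, 0], [0, 0, 0], 0], [[0, 0, 0], [0, 0, 0], 0], [[0, 0, 0], [0, 0, 0], 0], [[0, 0, 0], [0, 0, 0], 0]]}}

```text
clock: 7.73
eef_pos: [0.4509, 0.1583, 0.0243]
tool_rot: [0.755, 0.655, 0.0, 0.0]
ft_force: [-0.1, -0.7, 5.2]
grip_width: 0.0288
grasp_force: 59.0
```

```bash
python3 go.py 0.45 0.158 0.1 82
```

```text
t 7.73 p [0.4509 0.1583 0.0243] yaw 81.9 z [ 0.001  0.    -1.   ] F [-0.1 -0.7  5.2] w 0.0288 59.01136706233956 q [ 0.34  0.37 -0.35  0.85 -0.    2.05]
shift [-0.002  -0.0039 -0.3787] turn [ 0.0003 -0.0001 -0.0005]
```

Emit:
{"api": "apply_moves", "payload": {"steps": [[[0, 0, -0.05], [0, 0, 0], 0], [[0, 0, -0.1], [0, 0, 0], 0], [[0, 0, -0.1], [0, 0, 0], 0], [[0, 0, -0.1], [0, 0, 0], 0], [[0, 0, -0.1], [0, 0, 0], 0], [[0, 0, -0.05], [0, 0, 0], 0], [[0, 0, 0], [0, 0, 0], 0], [[0, 0, 0], [0, 0, 0], 0]]}}

```text
clock: 8.4
eef_pos: [0.4499, 0.1581, 0.1229]
tool_rot: [0.755, 0.655, -0.001, -0.0]
ft_force: [-0.3, -0.6, -5.8]
grip_width: 0.0285
grasp_force: 60.0
```

```bash
python3 go.py 0.624 0.224 0.1243 85.5; python3 - <<'E'
from h import *
im,Wf=cloud('wrist'); W=Wf.reshape(-1,3)
t=W[(W[:,2]>.040)&(W[:,2]<.05)&(np.abs(W[:,0]-.62)<.08)&(np.abs(W[:,1]-.22)<.06)]; print(len(t), t.min(0) if len(t) else 0,t.max(0) if len(t) else 0)
s=(np.abs(W[:,0]-.45)<.05)&(np.abs(W[:,1]-.155)<.06)
print([(round(float(lo),3),int((s&(W[:,2]>lo)&(W[:,2]<lo+.01)).sum()),np.percentile(W[s&(W[:,2]>lo)&(W[:,2]<lo+.01)],[2,98],axis=0).round(4)[:,:2].tolist()) for lo in np.arange(.09,.18,.01)if (s&(W[:,2]>lo)&(W[:,2]<lo+.01)).any()])
E
```

```text
t 8.4 p [0.4499 0.1581 0.1229] yaw 81.91 z [-0.001 -0.    -1.   ] F [-0.3 -0.6 -5.8] w 0.0285 60.029240782605484 q [ 0.34  0.26 -0.21  1.1   0.    2.05]
shift [ 0.4489  0.8152 -0.0079] turn [-0.0003  0.0001 -0.02  ]
8632 [0.58611823 0.18764312 0.04000207] [0.63615826 0.26079462 0.04681286]
[(0.09, 5, [[0.4431, 0.1701], [0.4564, 0.1714]]), (0.1, 367, [[0.4367, 0.1609], [0.4637, 0.1722]]), (0.11, 436, [[0.4364, 0.1614], [0.4635, 0.1723]]), (0.12, 512, [[0.4365, 0.1611], [0.4636, 0.1723]]), (0.13, 615, [[0.4367, 0.1613], [0.4636, 0.1724]]), (0.14, 956, [[0.4309, 0.1611], [0.4708, 0.1723]]), (0.15, 1889, [[0.4241, 0.1609], [0.4766, 0.1723]]), (0.16, 2337, [[0.4238, 0.1608], [0.4769, 0.1723]]), (0.17, 8812, [[0.4316, 0.146], [0.4699, 0.172]])]
```

Emit:
{"api": "apply_moves", "payload": {"steps": [[[0.05, 0.1, 0], [0, 0, -0.01], 0], [[0.07, 0.13, 0], [0, 0, -0.01], 0], [[0.08, 0.14, 0], [0, 0, 0], 0], [[0.08, 0.14, 0], [0, 0, 0], 0], [[0.08, 0.14, 0], [0, 0, 0], 0], [[0.05, 0.1, 0], [0, 0, 0], 0], [[0, 0, 0], [0, 0, 0], 0], [[0, 0, 0], [0, 0, 0], 0]]}}

```text
clock: 9.12
eef_pos: [0.6064, 0.2258, 0.12]
tool_rot: [0.734, 0.679, -0.003, -0.001]
ft_force: [-0.8, 0.4, -5.4]
grip_width: 0.0285
grasp_force: 60.8
```

```bash
cat > chk.py <<'E'
from h import *
o=bot.get_obs(); print('eef',o['eef_pos'].round(4))
for n in ('wrist','top','side'):
    im,Wf=cloud(n); W=Wf.reshape(-1,3); np.savez('/tmp/%s3'%n,im=im,W=Wf)
    n0=np.linalg.norm(W[:,:2]-[.624,.224],axis=1)<.075
    t=W[n0&(W[:,2]>.041)&(W[:,2]<.049)]
    print(n,len(t), t.min(0).round(4),t.max(0).round(4))
    b=W[(np.linalg.norm(W[:,:2]-[.624,.224],axis=1)<.03)&(W[:,2]>o['eef_pos'][2]-.018)&(W[:,2]<o['eef_pos'][2]+.015)]
    if len(b): print('  gauge',len(b),np.percentile(b,[1,99],axis=0).round(4).tolist())
E
python3 chk.py; python3 go.py 0.624 0.224 0.1243 85.5; python3 -c "
from h import *
save('w3',np.hstack([np.load('/tmp/wrist3.npz')['im'][:,80:560],np.load('/tmp/side3.npz')['im'][330:450,220:300].repeat(4,0).repeat(4,1)]))"
```

```text
eef [0.6064 0.2258 0.12  ]
wrist 8700 [0.5889 0.186  0.041 ] [0.6614 0.299  0.0461]
  gauge 1418 [[0.5971, 0.2291, 0.1023], [0.6202, 0.2402, 0.1347]]
top 510 [0.5886 0.187  0.041 ] [0.6595 0.2577 0.0489]
  gauge 51 [[0.5959, 0.2099, 0.1023], [0.6181, 0.2187, 0.134]]
side 680 [0.5853 0.188  0.041 ] [0.6599 0.2982 0.0484]
  gauge 67 [[0.5976, 0.2332, 0.1023], [0.6158, 0.2409, 0.1345]]
t 9.27 p [0.6054 0.2253 0.1221] yaw 85.51 z [-0.004 -0.001 -1.   ] F [ 1.   0.  -4.4] w 0.0282 60.75110001023859 q [ 0.36  0.58  0.29  1.28 -0.    2.01]
shift [ 0.001   0.093  -0.0113] turn [-0.0012  0.0005  0.    ]
```

View pics/w3.png

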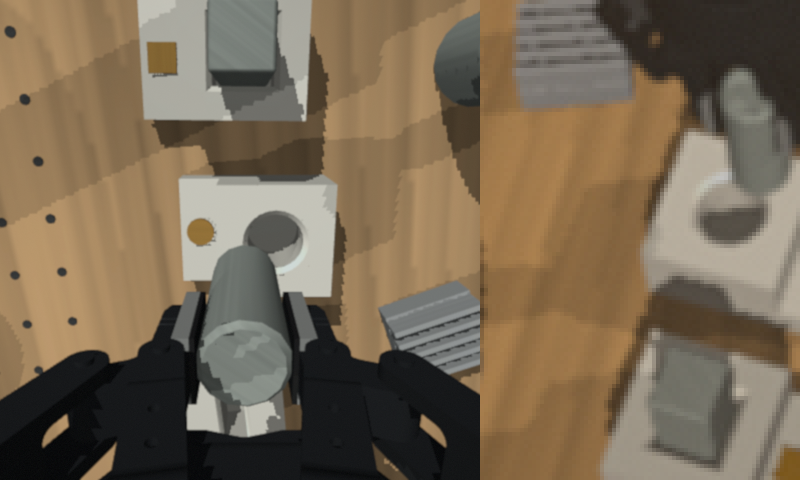

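The left half shows the gauge's foot in the gripper at (250,260), left of the round pocket at (275,240). It still has to go about 19 mm in +x. I'll fit the pocket wall to get a sharp centre.

```bash
cat > fit.py <<'E'
from h import *
from scipy.optimize import least_squares
for f in ('top','side','wrist3','side3'):
    z=np.load('/tmp/%s.npz'%f); W=z['W'].reshape(-1,3)
    w=W[(np.linalg.norm(W[:,:2]-[.624,.224],axis=1)<.024)&(W[:,2]>.014)&(W[:,2]<.041)]
    r=least_squares(lambda c:np.linalg.norm(w[:,:2]-c,axis=1)-.017,[.624,.224],loss='soft_l1',f_scale=.001)
    e=np.linalg.norm(w[:,:2]-r.x,axis=1)-.017
    print(f,len(w),r.x.round(4),'rms',e.std().round(4),'arc x',np.ptp(w[:,0]).round(3),np.ptp(w[:,1]).round(3))
E
python3 fit.py
```

```text
top 74 [0.6244 0.2243] rms 0.0022 arc x 0.043 0.037
side 149 [0.6228 0.2239] rms 0.002 arc x 0.042 0.043
wrist3 613 [0.6242 0.2235] rms 0.0003 arc x 0.035 0.036
side3 122 [0.6234 0.2243] rms 0.002 arc x 0.042 0.041
```

Emit:
{"api": "apply_moves", "payload": {"steps": [[[0, 0.03, 0], [0, 0, 0], 0], [[0, 0.03, 0], [0, 0, 0], 0], [[0, 0.025, 0], [0, 0, 0], 0], [[0, 0, 0], [0, 0, 0], 0], [[0, 0, 0], [0, 0, 0], 0], [[0, 0, 0], [0, 0, 0], 0], [[0, 0, 0], [0, 0, 0], 0], [[0, 0, 0], [0, 0, 0], 0]]}}

```text
clock: 9.93
eef_pos: [0.624, 0.2247, 0.1237]
tool_rot: [0.734, 0.679, -0.0, -0.0]
ft_force: [-0.9, 0.7, -3.0]
grip_width: 0.0286
grasp_force: 60.7
```

```bash
python3 go.py 0.624 0.224 0.1243 85.5;python3 chk.py
```

```text
t 9.93 p [0.624  0.2247 0.1237] yaw 85.51 z [-0. -0. -1.] F [-0.9  0.7 -3. ] w 0.0286 60.736473466968164 q [0.35 0.61 0.35 1.31 0.   1.99]
shift [-0.0035  0.0002 -0.0029] turn [-0.0001  0.      0.0001]
eef [0.624  0.2247 0.1237]
wrist 8660 [0.587  0.1868 0.041 ] [0.6616 0.299  0.0467]
  gauge 1621 [[0.6095, 0.2279, 0.1062], [0.6378, 0.2391, 0.1385]]
top 530 [0.5885 0.1862 0.041 ] [0.6596 0.2618 0.049 ]
  gauge 63 [[0.609, 0.2095, 0.1065], [0.6357, 0.2265, 0.1379]]
side 680 [0.5856 0.188  0.041 ] [0.66   0.2988 0.0483]
  gauge 112 [[0.608, 0.2224, 0.1071], [0.6343, 0.24, 0.1373]]
```

Emit:
{"api": "apply_moves", "payload": {"steps": [[[-0.0035, 0.0025, 0.05], [0, 0, 0], 0], [[0, 0, 0.08], [0, 0, 0], 0], [[0, 0, 0.08], [0, 0, 0], 0], [[0, 0, 0.03], [0, 0, 0], 0], [[0, 0, 0], [0, 0, 0], 0], [[0, 0, 0], [0, 0, 0], 0], [[0, 0, 0], [0, 0, 0], 0], [[0, 0, 0], [0, 0, 0], 0]]}}

```text
clock: 10.75
eef_pos: [0.6256, 0.2243, 0.0771]
tool_rot: [0.734, 0.679, 0.001, 0.001]
ft_force: [-0.1, -0.6, -4.7]
grip_width: 0.0286
grasp_force: 60.7
```

```bash
python3 go.py 0.6245 0.2238 0.0343 85.5
```

```text
t 10.75 p [0.6256 0.2243 0.0771] yaw 85.51 z [ 0.002  0.001 -1.   ] F [-0.1 -0.6 -4.7] w 0.0286 60.73197808815166 q [ 0.34  0.64  0.27  1.2  -0.    1.99]
shift [-0.0032 -0.006   0.2139] turn [ 0.0008 -0.0003  0.    ]
```

Emit:
{"api": "apply_moves", "payload": {"steps": [[[-0.002, -0.003, 0.02], [0, 0, 0], 0], [[0, 0, 0.025], [0, 0, 0], 0], [[0, 0, 0.025], [0, 0, 0], 0], [[0, 0, 0.025], [0, 0, 0], 0], [[0, 0, 0], [0, 0, 0], 0], [[0, 0, 0], [0, 0, 0], 0], [[0, 0, 0], [0, 0, 0], 0], [[0, 0, 0], [0, 0, 0], 0]]}}

```text
clock: 11.42
eef_pos: [0.6243, 0.2237, 0.0569]
tool_rot: [0.734, 0.679, 0.0, 0.0]
ft_force: [0.8, 0.0, -4.4]
grip_width: 0.0282
grasp_force: 60.7
```

```bash
python3 go.py 0.6243 0.2238 0.0343 85.5
```

```text
t 11.42 p [0.6243 0.2237 0.0569] yaw 85.51 z [ 0.  0. -1.] F [ 0.8  0.  -4.4] w 0.0282 60.74227538541891 q [0.34 0.66 0.24 1.16 0.   1.99]
shift [6.000e-04 1.000e-04 1.132e-01] turn [ 0.0001 -0.0001  0.    ]
```

Emit:
{"api": "apply_moves", "payload": {"steps": [[[0, 0, 0.025], [0, 0, 0], 0], [[0, 0, 0.025], [0, 0, 0], 0], [[0, 0, 0.025], [0, 0, 0], 0], [[0, 0, 0.02], [0, 0, 0], 0], [[0, 0, 0.008], [0, 0, 0], 0], [[0, 0, 0.005], [0, 0, 0], 0], [[0, 0, 0], [0, 0, 0], 0], [[0, 0, 0], [0, 0, 0], 0]]}}

```text
clock: 12.08
eef_pos: [0.6242, 0.2236, 0.0352]
tool_rot: [0.734, 0.679, 0.0, 0.0]
ft_force: [-0.4, 0.7, -5.1]
grip_width: 0.0287
grasp_force: 60.7
```

```bash
python3 go.py 0.6243 0.2238 0.0343 85.5
```

```text
t 12.08 p [0.6242 0.2236 0.0352] yaw 85.51 z [ 0.  0. -1.] F [-0.4  0.7 -5.1] w 0.0287 60.72242075577378 q [ 0.34  0.67  0.22  1.11 -0.    1.99]
shift [0.0008 0.0003 0.0045] turn [ 0.0001 -0.      0.    ]
```

Emit:
{"api": "apply_moves", "payload": {"steps": [[[0, 0, 0.004], [0, 0, 0], 0], [[0, 0, 0], [0, 0, 0], 0], [[0, 0, 0], [0, 0, 0], 0.45], [[0, 0, 0], [0, 0, 0], 0.6], [[0, 0, 0], [0, 0, 0], 0.7], [[0, 0, 0], [0, 0, 0], 0.7], [[0, 0, 0], [0, 0, 0], 0.7], [[0, 0, 0], [0, 0, 0], 0.7]]}}

```text
clock: 12.75
eef_pos: [0.6243, 0.2237, 0.0347]
tool_rot: [0.734, 0.679, 0.0, 0.0]
ft_force: [-0.1, 0.1, 1.0]
grip_width: 0.0598
grasp_force: 0.0
```

Emit:
{"api": "apply_moves", "payload": {"steps": [[[0, 0, -0.05], [0, 0, 0], 0.7], [[0, 0, -0.1], [0, 0, 0], 0.7], [[0, 0, -0.15], [0, 0, 0], 0.7], [[0, 0, -0.15], [0, 0, 0], 0.7], [[0, 0, -0.15], [0, 0, 0], 0.7], [[0, 0, -0.05], [0, 0, 0], 0.7], [[0, 0, 0], [0, 0, 0], 0.7], [[0, 0, 0], [0, 0, 0], 0.7]]}}

```text
clock: 13.42
eef_pos: [0.6243, 0.2237, 0.1649]
tool_rot: [0.734, 0.679, 0.001, 0.0]
ft_force: [0.5, 0.8, -0.3]
grip_width: 0.0598
grasp_force: 0.0
```

```bash
python3 go.py 0.40 -0.2 0.165 101; python3 - <<'E'
from h import *
for n in ('side','wrist'):
    im,Wf=cloud(n); W=Wf.reshape(-1,3)
    t=W[(np.linalg.norm(W[:,:2]-[.624,.224],axis=1)<.03)&(W[:,2]>.055)&(W[:,2]<.11)]; 
    u=t[t[:,2]>.083];print(n,len(t),np.percentile(t,[1,50,99],axis=0).round(4).tolist(),np.percentile(u,[1,50,99],axis=0).round(4).tolist())
E
```

```text
t 13.42 p [0.6243 0.2237 0.1649] yaw 85.51 z [ 0.001  0.    -1.   ] F [ 0.5  0.8 -0.3] w 0.0598 0.0 q [ 0.34  0.59  0.42  1.4  -0.    1.99]
shift [-2.1998 -0.9522 -0.0033] turn [ 0.0005 -0.0001 -0.0861]
side 268 [[0.6079, 0.2105, 0.0567], [0.6202, 0.2293, 0.086], [0.6364, 0.2388, 0.0918]] [[0.6082, 0.21, 0.0831], [0.622, 0.2252, 0.0874], [0.6365, 0.2385, 0.0919]]
wrist 2255 [[0.6099, 0.2096, 0.057], [0.624, 0.2264, 0.0884], [0.6377, 0.2376, 0.0903]] [[0.61, 0.2094, 0.0841], [0.6239, 0.224, 0.0887], [0.6376, 0.2372, 0.0903]]
```

Gauge seated: its top is at 0.09 m and it stands upright in the pocket. Next, the bar.

Emit:
{"api": "apply_moves", "payload": {"steps": [[[-0.163, -0.051, 0], [0, 0, 0], 0.7], [[-0.163, -0.051, 0], [0, 0, 0], 0.7], [[-0.163, -0.051, 0], [0, 0, 0], 0.7], [[-0.163, -0.051, 0], [0, 0, 0], 0.7], [[-0.163, -0.051, 0], [0, 0, 0], 0.7], [[-0.163, -0.051, 0], [0, 0, 0], 0.7], [[-0.163, -0.051, 0], [0, 0, 0], 0.7], [[-0.163, -0.051, 0], [0, 0, 0], 0.7]]}}

```text
clock: 14.18
eef_pos: [0.5198, -0.0313, 0.1621]
tool_rot: [0.734, 0.679, -0.002, -0.002]
ft_force: [0.2, -1.1, -0.1]
grip_width: 0.0601
grasp_force: 0.0
```

Emit:
{"api": "apply_moves", "payload": {"steps": [[[-0.163, -0.051, 0], [0, 0, 0], 0.7], [[-0.163, -0.051, 0], [0, 0, 0], 0.6], [[-0.163, -0.051, 0], [0, 0, 0], 0.45], [[-0.163, -0.051, 0], [0, 0, 0], 0.45], [[-0.163, -0.051, 0], [0, 0, 0], 0.45], [[-0.1, -0.03, 0], [0, 0, -0.03], 0.45], [[0, 0, 0], [0, 0, -0.035], 0.45], [[0, 0, 0], [0, 0, -0.02], 0.45]]}}

```text
clock: 14.85
eef_pos: [0.4489, -0.2089, 0.1621]
tool_rot: [0.637, 0.771, -0.001, -0.002]
ft_force: [0.2, 0.2, -0.1]
grip_width: 0.0386
grasp_force: 0.0
```

Emit:
{"api": "apply_moves", "payload": {"steps": [[[0, 0, 0], [0, 0, 0], 0.45], [[0, 0, 0], [0, 0, 0], 0.45], [[0, 0, 0], [0, 0, 0], 0.45], [[0, 0, 0], [0, 0, 0], 0.45], [[0, 0, 0], [0, 0, 0], 0.45], [[0, 0, 0], [0, 0, 0], 0.45], [[0, 0, 0], [0, 0, 0], 0.45], [[0, 0, 0], [0, 0, 0], 0.45]]}}

```text
clock: 15.52
eef_pos: [0.4512, -0.2079, 0.1644]
tool_rot: [0.637, 0.771, 0.0, 0.0]
ft_force: [-0.8, 0.6, -0.2]
grip_width: 0.0385
grasp_force: 0.0
```

```bash
cat > bar.py <<'E'
from h import *
o=bot.get_obs()
for n in ('wrist','side'):
    im,Wf=cloud(n); save('b_'+n,im); np.savez('/tmp/b_'+n,im=im,W=Wf)
    W=Wf.reshape(-1,3); I=im.reshape(-1,3).astype(int)
    c,s=np.cos(np.radians(10.4)),np.sin(np.radians(10.4))
    L=(W[:,:2]-[.452,-.2745])@np.array([[c,-s],[s,c]])  # fixture x,y about bar
    k=(np.abs(L[:,0])<.02)&(np.abs(L[:,1])<.075)&(W[:,2]>.095)&(W[:,2]<.12)&(I.max(1)<70)
    w=W[k]; l=L[k]; print(n,len(w))
    if len(w)>30:
        p=np.polyfit(l[:,1],l[:,0],1); print(' slope deg',np.degrees(np.arctan(p[0])),'local med',np.median(l,0),'local rng',np.percentile(l,[1,99],axis=0).round(4).tolist(),'z',np.percentile(w[:,2],[2,50,98]).round(4), 'xy',np.median(w,0).round(4))
E
python3 bar.py; python3 go.py 0.452 -0.2745 0.165 100.4
```

```text
wrist 4049
 slope deg -0.933045019260984 local med [0.00087944 0.01278831] local rng [[-0.0057, -0.0553], [0.0073, 0.0671]] z [0.1061 0.1108 0.1126] xy [ 0.4505 -0.2618  0.1108]
side 157
 slope deg -0.7341451288110636 local med [0.00093902 0.00408677] local rng [[-0.0036, -0.0629], [0.0059, 0.069]] z [0.1044 0.1092 0.1139] xy [ 0.4519 -0.2703  0.1092]
t 15.62 p [ 0.4511 -0.2079  0.1644] yaw 100.81 z [ 0. -0. -1.] F [-0.  -0.  -0.6] w 0.0385 0.0 q [-0.43  0.26 -0.09  1.22  0.    0.95]
shift [-0.3278 -0.0583 -0.0032] turn [0.     0.     0.0023]
```

Emit:
{"api": "apply_moves", "payload": {"steps": [[[-0.1, -0.018, 0], [0, 0, 0], 0.45], [[-0.1, -0.018, 0], [0, 0, 0], 0.45], [[-0.108, -0.0176, 0], [0, 0, 0], 0.45], [[0, 0, 0], [0, 0, 0], 0.45], [[0, 0, 0.1], [0, 0, 0], 0.45], [[0, 0, 0.1], [0, 0, 0], 0.45], [[0, 0, 0], [0, 0, 0], 0.45], [[0, 0, 0], [0, 0, 0], 0.45]]}}

```text
clock: 16.28
eef_pos: [0.4511, -0.2696, 0.1235]
tool_rot: [0.637, 0.771, -0.0, -0.002]
ft_force: [0.3, 0.5, -0.0]
grip_width: 0.0384
grasp_force: 0.0
```

```bash
python3 go.py 0.4521 -0.2705 0.066 101; python3 bar.py
```

```text
t 16.28 p [ 0.4511 -0.2696  0.1235] yaw 100.81 z [-0.003  0.002 -1.   ] F [ 0.3  0.5 -0. ] w 0.0384 0.0 q [-0.54  0.35 -0.08  1.14  0.    0.84]
shift [-0.006   0.0049  0.2874] turn [-0.0007 -0.0007 -0.001 ]
wrist 7657
 slope deg -0.4977870073576993 local med [0.00050195 0.0093869 ] local rng [[-0.006, -0.0654], [0.0072, 0.0662]] z [0.1068 0.1108 0.1126] xy [ 0.451  -0.2652  0.1108]
side 156
 slope deg -0.7552635924389086 local med [0.0009521  0.00467073] local rng [[-0.0039, -0.0612], [0.006, 0.0703]] z [0.104  0.1092 0.1138] xy [ 0.4515 -0.2696  0.1092]
```

View pics/b_wrist.png

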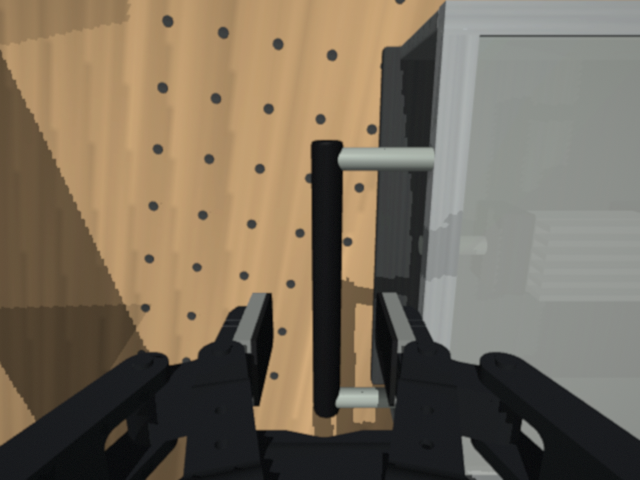

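The fingers straddle the bar: the bar is at column 327 and the pads at about 258 and 395. The inner finger is over the gap. Now descend and close.

Emit:
{"api": "apply_moves", "payload": {"steps": [[[-0.003, 0.002, 0.07], [0, 0, 0], 0.45], [[0, 0, 0.07], [0, 0, 0], 0.45], [[0, 0, 0.07], [0, 0, 0], 0.45], [[0, 0, 0.075], [0, 0, 0], 0.45], [[0, 0, 0], [0, 0, 0], 0.45], [[0, 0, 0], [0, 0, 0], 0.45], [[0, 0, 0], [0, 0, 0], 0.45], [[0, 0, 0], [0, 0, 0], 0.45]]}}

```text
clock: 17.05
eef_pos: [0.4538, -0.2716, 0.069]
tool_rot: [0.637, 0.771, 0.0, 0.001]
ft_force: [-0.4, 0.5, -0.1]
grip_width: 0.0385
grasp_force: 0.0
```

Emit:
{"api": "apply_moves", "payload": {"steps": [[[0, 0, 0], [0, 0, 0], 0.2], [[0, 0, 0], [0, 0, 0], 0.1], [[0, 0, 0], [0, 0, 0], 0], [[0, 0, 0], [0, 0, 0], 0], [[0, 0, 0], [0, 0, 0], 0], [[0, 0, 0], [0, 0, 0], 0], [[0, 0, 0], [0, 0, 0], 0], [[0, 0, 0], [0, 0, 0], 0]]}}

```text
clock: 17.72
eef_pos: [0.4527, -0.2715, 0.0684]
tool_rot: [0.637, 0.77, -0.0, 0.001]
ft_force: [-2.3, 0.7, 5.8]
grip_width: 0.012
grasp_force: 58.5
```

```bash
python3 go.py 0.4521 -0.2705 0.066 101
```

```text
t 17.72 p [ 0.4527 -0.2715  0.0684] yaw 100.79 z [ 0.001 -0.001 -1.   ] F [-2.3  0.7  5.8] w 0.012 58.54783058166504 q [-0.54  0.4  -0.16  1.01 -0.    0.84]
shift [ 0.0053 -0.0019  0.0118] turn [ 0.0001  0.0004 -0.0012]
```

```bash
python3 -c "
import numpy as np
t=np.radians(np.linspace(0,50,25));print(np.c_[np.diff(1-np.cos(t)),-np.diff(np.sin(t))].dot(.265/.2).round(4).tolist())"
```

```text
[[0.0009, -0.0482], [0.0026, -0.0481], [0.0044, -0.048], [0.0061, -0.0478], [0.0078, -0.0475], [0.0096, -0.0472], [0.0113, -0.0468], [0.013, -0.0464], [0.0147, -0.0459], [0.0163, -0.0453], [0.0179, -0.0447], [0.0196, -0.044], [0.0212, -0.0433], [0.0227, -0.0425], [0.0242, -0.0416], [0.0257, -0.0407], [0.0272, -0.0398], [0.0286, -0.0387], [0.03, -0.0377], [0.0314, -0.0366], [0.0327, -0.0354], [0.0339, -0.0342], [0.0352, -0.0329], [0.0363, -0.0316]]
```

Emit:
{"api": "apply_moves", "payload": {"steps": [[[0, 0.001, -0.048], [0, 0, 0], 0], [[0, 0.003, -0.048], [0, 0, 0], 0], [[0, 0.004, -0.048], [0, 0, 0], 0], [[0, 0.006, -0.048], [0, 0, 0], 0], [[0, 0.008, -0.0475], [0, 0, 0], 0], [[0, 0.0095, -0.047], [0, 0, 0], 0], [[0, 0.0115, -0.047], [0, 0, 0], 0], [[0, 0.013, -0.0465], [0, 0, 0], 0]]}}

```text
clock: 18.38
eef_pos: [0.4644, -0.2691, 0.1444]
tool_rot: [0.637, 0.771, 0.0, 0.001]
ft_force: [6.7, -2.3, -6.2]
grip_width: 0.0116
grasp_force: 58.3
```

```bash
python3 go.py 0.4645 -0.2692 0.1446 101
```

```text
t 18.38 p [ 0.4644 -0.2691  0.1444] yaw 100.81 z [ 0.001 -0.001 -1.   ] F [ 6.7 -2.3 -6.2] w 0.0116 58.28080952167511 q [-0.53  0.35 -0.02  1.2   0.    0.86]
shift [-0.0004  0.0004 -0.0008] turn [ 0.0004  0.0003 -0.0011]
```

Following the arc well with low forces.

Emit:
{"api": "apply_moves", "payload": {"steps": [[[0, 0.0145, -0.046], [0, 0, 0], 0], [[0, 0.0165, -0.0455], [0, 0, 0], 0], [[0, 0.018, -0.0445], [0, 0, 0], 0], [[0, 0.0195, -0.044], [0, 0, 0], 0], [[0, 0.021, -0.0435], [0, 0, 0], 0], [[0, 0.0225, -0.0425], [0, 0, 0], 0], [[0, 0.024, -0.0415], [0, 0, 0], 0], [[0, 0.0255, -0.041], [0, 0, 0], 0]]}}

```text
clock: 19.05
eef_pos: [0.4957, -0.2631, 0.2134]
tool_rot: [0.637, 0.771, -0.0, 0.0]
ft_force: [4.4, -3.7, -6.8]
grip_width: 0.0113
grasp_force: 58.4
```

Emit:
{"api": "apply_moves", "payload": {"steps": [[[0, 0.027, -0.04], [0, 0, 0], 0], [[0, 0.0285, -0.0385], [0, 0, 0], 0], [[0, 0.03, -0.0375], [0, 0, 0], 0], [[0, 0.0315, -0.0365], [0, 0, 0], 0], [[0, 0.0325, -0.0355], [0, 0, 0], 0], [[0, 0.034, -0.034], [0, 0, 0], 0], [[0, 0.035, -0.033], [0, 0, 0], 0], [[0, 0.0365, -0.0315], [0, 0, 0], 0]]}}

```text
clock: 19.72
eef_pos: [0.5437, -0.254, 0.2705]
tool_rot: [0.638, 0.77, -0.002, -0.001]
ft_force: [-0.2, -4.7, -2.9]
grip_width: 0.0121
grasp_force: 58.4
```

Emit:
{"api": "apply_moves", "payload": {"steps": [[[0, 0, 0], [0, 0, 0], 0], [[0, 0, 0], [0, 0, 0], 0], [[0, 0, 0], [0, 0, 0], 0], [[0, 0, 0], [0, 0, 0], 0], [[0, 0, 0], [0, 0, 0], 0], [[0, 0, 0], [0, 0, 0], 0], [[0, 0, 0], [0, 0, 0], 0], [[0, 0, 0], [0, 0, 0], 0]]}}

```text
clock: 20.38
eef_pos: [0.5439, -0.254, 0.2707]
tool_rot: [0.638, 0.77, -0.001, -0.0]
ft_force: [-3.0, -4.5, 1.1]
grip_width: 0.0116
grasp_force: 59.7
```

```bash
python3 go.py 0.5456 -0.2537 0.2714 101; python3 - <<'E'
from h import *
c,s=np.cos(np.radians(11)),np.sin(np.radians(11))
hx=np.array([.4521,-.2705])+.265*np.array([c,s])
ims=[]
for n in ('side','top','wrist'):
    im,Wf=cloud(n); ims.append(im); W=Wf.reshape(-1,3); I=im.reshape(-1,3).astype(int)
    L=(W[:,:2]-hx)@np.array([[c,-s],[s,c]])
    # guard plate/frame points: sides of the frame away from gripper
    k=(L[:,0]>-.215)&(L[:,0]<-.01)&(np.abs(L[:,1])<.122)&(np.abs(L[:,1])>.06)&(W[:,2]>.13)
    l=L[k]; z=W[k,2]; sel=(I[k].min(1)>60)
    ang=np.degrees(np.arctan2(z-.106,-l[:,0]))[sel]; r=np.hypot(z-.106,l[:,0])[sel]
    q=r>.1; print(n,q.sum(),np.percentile(ang[q],[10,50,90]).round(2) if q.sum() else '')
    p=np.polyfit(-l[sel,0],z[sel],1) if sel.sum()>10 else [0,0]; print('  slope',np.degrees(np.arctan(p[0])),p[1])
g=W
save('fin',np.hstack([cv2.resize(ims[0][100:460,200:480],(400,514)),cv2.resize(ims[1][140:320,330:470],(400,514))]))
E
```

```text
t 20.38 p [ 0.5439 -0.254   0.2707] yaw 100.75 z [-0.002 -0.001 -1.   ] F [-3.  -4.5  1.1] w 0.0116 59.70793604850769 q [-0.44  0.44  0.44  1.57 -0.    0.95]
shift [-0.0003  0.0087 -0.0037] turn [-0.0006  0.0003 -0.0014]
side 1306 [47.52 48.54 49.91]
  slope 48.41468793945698 0.1069109891020521
top 2307 [49.2  51.98 72.72]
  slope 74.12519399856441 -0.04187475054375231
wrist 16899 [48.72 49.29 50.41]
  slope 48.54519352718716 0.10997880029961218
```

View pics/fin.png

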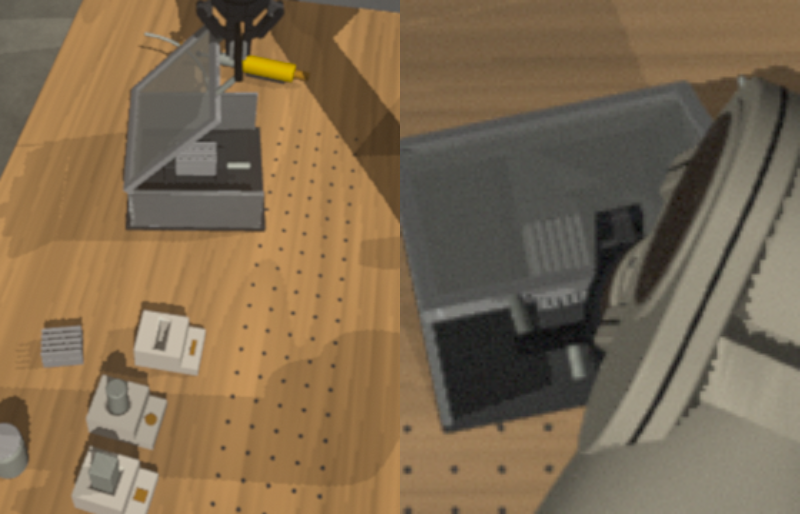

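The side view shows the guard raised and held, the gauge upright in the round holder, and everything else undisturbed. One finer check of the angle.

```bash
python3 - <<'E'
from h import *
c,s=np.cos(np.radians(10.9)),np.sin(np.radians(10.9))
hx=np.array([.4521,-.2705])+.265*np.array([c,s])
for n in ('side','wrist'):
    im,Wf=cloud(n); W=Wf.reshape(-1,3); I=im.reshape(-1,3).astype(int)
    L=(W[:,:2]-hx)@np.array([[c,-s],[s,c]])
    P=np.c_[-L[:,0],W[:,2]-.106]; a=np.degrees(np.arctan2(P[:,1],P[:,0])); r=np.hypot(*P.T)
    k=(r>.04)&(r<.21)&(a>42)&(a<58)&(np.abs(L[:,1])<.118)&(I.min(1)>50); 
    Q=np.c_[P,L[:,1]][k]
    for _ in range(8):
        m=Q.mean(0); nv=np.linalg.svd(Q-m,full_matrices=False)[2][2]; d=np.abs((Q-m)@nv); Q=Q[d<max(.0025,1.0*d.std())]
    nv*=np.sign(nv[1]); print(n,len(Q),'normal',nv.round(3),'angle',np.degrees(np.arctan2(-nv[0],nv[1])).round(2),'hinge offset',(m@nv).round(4))
    k=(r>.25)&(r<.28)&(a>44)&(a<56)&(np.abs(L[:,1])<.072)&(np.abs(L[:,1])>.02)&(I.max(1)<60)
    if k.sum()>5: print('  bar',k.sum(),np.percentile(a[k],[3,50,97]).round(2),np.median(r[k]).round(4),np.percentile(L[k,1],[2,98]).round(3))
E
```

```text
side 2765 normal [-0.749  0.662 -0.003] angle 48.55 hinge offset -0.0004
  bar 120 [47.99 49.16 50.  ] 0.2646 [-0.057  0.064]
wrist 31334 normal [-0.748  0.663 -0.001] angle 48.45 hinge offset 0.0017
  bar 7576 [48.06 49.59 50.19] 0.2655 [-0.04   0.062]
```

Emit:
{"api": "apply_moves", "payload": {"steps": [[[0, 0.005, -0.004], [0, 0, 0], 0], [[0, 0.005, -0.004], [0, 0, 0], 0], [[0, 0.005, -0.004], [0, 0, 0], 0], [[0, 0, 0], [0, 0, 0], 0], [[0, 0, 0], [0, 0, 0], 0], [[0, 0, 0], [0, 0, 0], 0], [[0, 0, 0], [0, 0, 0], 0], [[0, 0, 0], [0, 0, 0], 0]]}}

```text
clock: 21.3
eef_pos: [0.5465, -0.2535, 0.2729]
tool_rot: [0.638, 0.77, -0.001, -0.001]
ft_force: [-2.6, -5.1, 1.0]
grip_width: 0.0116
grasp_force: 59.7
```

```bash
python3 go.py 0.5456 -0.2537 0.2714 101; python3 - <<'E'
from h import *
c,s=np.cos(np.radians(10.9)),np.sin(np.radians(10.9))
hx=np.array([.4521,-.2705])+.265*np.array([c,s])
for n in ('side','b_side','top','b_wrist','NOW side','NOW wrist'):
    if 'NOW' in n: im,Wf=cloud(n[4:]); A=50
    else: z=np.load('/tmp/%s.npz'%n); im,Wf=z['im'],z['W']; A=0
    W=Wf.reshape(-1,3); I=im.reshape(-1,3).astype(int)
    L=(W[:,:2]-hx)@np.array([[c,-s],[s,c]])
    P=np.c_[-L[:,0],W[:,2]-.106]; a=np.degrees(np.arctan2(P[:,1],P[:,0])); r=np.hypot(*P.T)
    k=(r>.04)&(r<.21)&(np.abs(a-A)<8)&(np.abs(L[:,1])<.118)&(I.min(1)>50); 
    Q=np.c_[P,L[:,1]][k]
    for _ in range(8):
        m=Q.mean(0); nv=np.linalg.svd(Q-m,full_matrices=False)[2][2]; d=np.abs((Q-m)@nv); Q=Q[d<max(.0025,1.0*d.std())]
    nv*=np.sign(nv[1]); print(n,len(Q),'normal',nv.round(3),'angle',np.degrees(np.arctan2(-nv[0],nv[1])).round(2),'off',(m@nv).round(4))
E
```

```text
t 21.3 p [ 0.5465 -0.2535  0.2729] yaw 100.74 z [-0.002 -0.001 -1.   ] F [-2.6 -5.1  1. ] w 0.0116 59.68156278133392 q [-0.43  0.44  0.45  1.58 -0.    0.95]
shift [-0.0002 -0.0047  0.0077] turn [-0.0008  0.0002 -0.0014]
side 3360 normal [0.003 1.    0.002] angle -0.15 off -0.0013
b_side 3314 normal [0.005 1.    0.001] angle -0.26 off -0.001
top 6181 normal [-0.002  1.    -0.001] angle 0.12 off 0.001
b_wrist 62233 normal [-0.     1.     0.001] angle 0.02 off -0.0002
NOW side 2695 normal [-0.759  0.651 -0.004] angle 49.35 off -0.0003
NOW wrist 30434 normal [-0.757  0.653 -0.001] angle 49.22 off 0.0018
```

Emit:
{"api": "apply_moves", "payload": {"steps": [[[0, 0.003, -0.0025], [0, 0, 0], 0], [[0, 0.003, -0.0025], [0, 0, 0], 0], [[0, 0, 0], [0, 0, 0], 0], [[0, 0, 0], [0, 0, 0], 0], [[0, 0, 0], [0, 0, 0], 0], [[0, 0, 0], [0, 0, 0], 0], [[0, 0, 0], [0, 0, 0], 0], [[0, 0, 0], [0, 0, 0], 0]]}}

```text
clock: 22.07
eef_pos: [0.5475, -0.2533, 0.2738]
tool_rot: [0.638, 0.77, -0.001, -0.001]
ft_force: [-3.3, -5.6, 0.8]
grip_width: 0.0118
grasp_force: 59.7
```

```bash
python3 go.py 0.5465 -0.2535 0.2729 101; python3 -c "
from workcell import bot
print(bot.job_done())"
```

```text
t 22.07 p [ 0.5475 -0.2533  0.2738] yaw 100.74 z [-0.003 -0.001 -1.   ] F [-3.3 -5.6  0.8] w 0.0118 59.66200053691864 q [-0.43  0.45  0.46  1.59 -0.    0.95]
shift [-0.0001 -0.0052  0.0045] turn [-0.001   0.0002 -0.0015]
the job is handed in; nothing more can be done
None
```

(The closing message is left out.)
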